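# Move the lift-off gate to the glass's bay

### The job

The little wooden gate is hung on the bay that holds the round wooden salt box. Pull its sprung hinge pin up by the red knob, lift the gate off, and drop it into the hinge socket of the bay that holds the glass tumbler, so that it stands closed across the front of that bay with the pin sprung fully home. Leave the glass standing where it is.

Things in the scene. Friction and masses are not known exactly. Their poses are not given: they have to be found in the camera images.
- gate: Dark wood gate, 58 mm high, 10 mm thick, 0.35 kg; 28 mm steel hinge barrel on a 50 mm square foot at one end. Starts on the salt box's bay. Origin: on the hinge axis at the foot's underside; z up; -y along the gate to its free end (118 mm); +x into the bay. Red 26 mm square knob (sides along x, y) on the axis, 80 to 112 mm above the origin with the pin home; 22 mm of bare 8 mm pin below the knob.
- hinge_pin (a joint): Slide of the brass pin and its knob: 0 = home, tapered tip 20 mm out below the foot; 0.020 m = pulled up fully, tip flush with the foot. The knob first rises 20 mm against the spring (1.5 N at most), then takes the gate along, level if gripped firmly. Set down, the foot lands first and the knob then goes down 20 mm more as the pin springs home, or does so by itself if let go.
- glass_bay: Pale wooden tray, 45 mm side walls (from x = 32 mm back), open front, fixed, the glass in it; two like it hold the salt box and a timer. Origin: on the worktop, on the axis of the hinge socket: a 28 mm hole in a 54x54x24 mm steel block, front left. z up; -y along the 24 mm high front sill (to 122 mm); +x into the bay (124 mm). Gate seated: origin 24 mm above this one, same axes.
- tumbler: Clear glass tumbler, 80 mm wide, 91 mm high, loose in its bay, its top 97 mm above the worktop. Origin: centre of its underside; it stands 68 mm along x and -66 mm along y from the bay's origin.
Mind the look-alikes: they are no part of the job. Leave any blue or yellow look-alike of the tumbler alone.

How it is judged:
By the outcome, as a careful person would: the job done as asked, in the order asked, and still so for the second after the job is handed in, with the robot touching nothing.
It also fails if it takes over 48 s, if anything falls off the work surface, if the arm or the gripper's body presses on something with over 40 N, if the wrist force passes 120 N, or if a joint passes its speed limit or range.

### The arm

A 7-joint arm with a two-finger parallel gripper is mounted at the origin on a cart in front of the work surface, level with it; the furniture and walls round the work are solid. World frame = base frame: x ahead of the robot, y to its left, z up, the work surface at z = 0. Lengths are in m, angles in rad, forces in N, time in s.
With the tool pointing down it reaches from about 0.4 to 0.85 m from the base axis. Payload 4.5 kg.
Tool frame: the origin (TCP) lies at the very end of the fingers, on their centre line; the grasp point (between the pads) lies env.grip_depth behind it (env.grip_depth is the distance from the TCP to the grasp point, in m); z points along the fingers, y is the direction in which the jaws open and shut (so a half turn about z gives the same grasp; the last joint's range is limited). The gripper opens to 85 mm and grips with 20 to 120 N. Pads are 22 mm wide; open, the fingers measure 114 mm over their backs; the gripper's body (76 mm by 85 mm) begins 54 mm behind the grasp point. The pads swing forward as they close: fully open they stand 13 mm farther back than shut.
Start: joints at [1.377, 0.689, -0.195, 1.565, 0.157, 0.902, -0.215], TCP at [0.141, -0.609, 0.231] pointing down, gripper open.
Joint ranges: [-3.01, 3.01], [-0.46, 2.08], [-1.47, 1.51], [0.13, 2.56], [-1, 4.14], [0.04, 2.09], [-2.66, 2.66]. Speed limits (rad/s): [2.57, 2.57, 3.14, 3.14, 3.14, 3.14, 3.14].

### API

Orientations are given as a unit quaternion [w, x, y, z].
In Python, from cell import read_state, eyes, env gives the robot as it stands.
- The arm moves only by the tool servo_tool, never from a script. Its argument "steps" is a list of rows, each a list of 7 numbers: the shift along the world's x, y, z in mm, then the turn, a rotation vector about the world's x, y, z in rad, then the gripper command: -1 is fully open, 1 is shut, values between are in proportion. In form: [[x, y, z, wx, wy, wz, claw], ...]. A call has 1 to 8 rows; each row is the pose to reach, as a shift and turn from the pose measured when the call began; what a row does not reach only later rows make up. A row lasts 1/12 s, in which the tool goes at most 41.7 mm and 7.16 degrees, less where a joint would pass 70% of its speed; a pose out of reach is approached as far as the arm can. A call with a gripper value outside its range is refused whole. The fingers move at their own pace and stop on an object; "newtons" is the grip in N (left out, the last holds). Time passes only in rows, so rows that repeat a pose let the fingers close. It gives the time, the measured TCP pose, the force and the opening at its end, in the units of the state.
- read_state(): the state, without advancing time (a new reading comes with each control period).
- eyes.snapshot(name): name is "side" or "top" or "wrist"; returns (picture, depth): 420x560x3 uint8, blue, green, red; 420x560 float32, m along the optical axis (not along the pixel's ray), 0 where there is no reading.
- eyes.camera_model(name): a dict with "fx", "fy", "cx", "cy" (pixels), "cam_to_world" (4x4, takes a point from camera to world coordinates). Camera axes: x right, y down, z forward; pixel columns grow to the right and rows downward; lengths in m; the calibration is good to about 2 mm. A picture is of the moment at which its call begins: read the wrist's pose just before it. camera_model takes no time and is no camera call; for the wrist camera it gives the pose at the moment of the call.
- env.job_done(): hands the job in, once; it reports no verdict.
Trained networks look in the newest picture that a camera, given by its name, has taken for a name from the list of things; names that differ only in an ending like _2 or _b are one class to them, and where a whole thing is asked for, a point or a joint stands for the part that bears it (a point fixed in the world has none). Each returns a list of dicts, best first, with "confidence" (0 to 1); they miss things now and then, are a little off and sometimes report something else, mostly with a low value. They report only what shows in the picture. A call takes as long as a camera call. They do not tell look-alikes from the thing itself.
- eyes.boxes_of(camera, target): "location" ([x, y, z] in m, in the coordinates of the camera as it stood for that picture, good to about 4 mm: the middle of the surface that is visible of it).
- eyes.spot_point(camera, target): "location" ([x, y, z] in m, in the coordinates of the camera as it stood for that picture, good to about 4 mm: a listed point, or the origin of a listed thing).
The state is a dict: "time_s": time; "joint_positions": joint angles; "qd": joint speeds; "tau": joint torques, N m; "tcp_pos": TCP position; "orientation": TCP orientation; "force": force on the tool from outside, world axes, zero at the start; "ft_torque": the same for the moment, N m; "finger_gap": opening from 0.0 (shut) to 1.0 (fully open).
Only numpy, scipy, OpenCV 4.12 (cv2) and the standard library are available. Lean on these libraries where they do the work, as an engineer would, in place of code of your own. Each camera call takes 0.05 s, during which the arm holds its last target.

## Working session

There is one attempt and no reset: what is moved stays moved. The work goes in short steps, Python scripts to look and compute and a tool call to move; the robot and the scene stay as the last step left them, time stands still between calls to the robot, and variables do not carry over. Pictures are saved under pics/ and viewed, and the job is handed in when it is done.

Besides the shell and the picture viewer there is one more tool, called after "Request:" as a command line: name --pt "numbers of a row" for each row, then --argument value for the rest. servo_tool: Moves the arm, as the interface text tells. Its arguments: {"type":"object","properties":{"steps":{"type":"array","items":{"type":"array","items":{"type":"number"}}},"newtons":{"type":"number"}},"required":["steps"]}

```bash
mkdir -p pics
python3 - <<'E'
from cell import read_state, eyes, env
import cv2, numpy as np
s=read_state(); print(s, env.grip_depth)
for n in ["side","top","wrist"]:
    p,d=eyes.snapshot(n); cv2.imwrite(f"pics/{n}0.png",p); np.save(f"pics/{n}0.npy",d)
    m=eyes.camera_model(n); M=np.array(m["cam_to_world"]); print(n,m["fx"],m["cx"],m["cy"],M.round(3).tolist())
    for t in ["gate","glass_bay","tumbler","hinge_pin"]:
        for f in (eyes.boxes_of,eyes.spot_point):
            if n=="wrist": continue
            try:
                for r in f(n,t)[:4]:
                    print(n,t,f.__name__,round(r["confidence"],2),(M@np.r_[r["location"],1])[:3].round(4), [k for k in r])
            except Exception as e: print(n,t,e)
E
```

```text
{'time_s': 0.0, 'joint_positions': array([ 1.37677604,  0.68999652, -0.19451219,  1.5663445 ,  0.15728982,
        0.90249308, -0.21508332]), 'qd': array([-0.00047751,  0.00084043, -0.00014504, -0.00060464, -0.00111764,
       -0.00019563,  0.00113467]), 'tau': array([ 3.74043684e-04, -5.39602447e+01, -1.26677033e+00, -1.58541137e+01,
        9.05405759e-03,  9.39255289e-03, -8.93289069e-07]), 'tcp_pos': array([ 0.14096495, -0.60822972,  0.23047605]), 'orientation': array([-9.10205187e-04,  9.93513515e-01,  1.13710332e-01, -1.67391046e-04]), 'force': array([0.02636939, 0.12009777, 0.18283823]), 'ft_torque': array([-0.0085803 ,  0.01386837,  0.05790577]), 'finger_gap': 1.0035545059862476} 0.0187
side 530.9866312672079 280.5363192854014 205.16663959229393 [[-0.979, -0.111, 0.169, 0.333], [-0.2, 0.429, -0.881, 1.399], [0.025, -0.897, -0.442, 0.67], [0.0, 0.0, 0.0, 1.0]]
side gate call 0.78 [ 0.4413 -0.0875  0.0649] ['location', 'confidence']
side gate call 0.55 [ 0.4444 -0.0978  0.024 ] ['location', 'confidence']
side glass_bay call 0.89 [0.5449 0.2911 0.0251] ['location', 'confidence']
[... 1625 characters left out ...]
'confidence']
top tumbler call 0.89 [5.364e-01 2.332e-01 4.000e-04] ['location', 'confidence']
top tumbler call 0.6 [ 0.7122  0.4169 -0.003 ] ['location', 'confidence']
top tumbler call 0.57 [ 0.4593  0.3957 -0.0019] ['location', 'confidence']
top tumbler call 0.56 [ 0.6079  0.3865 -0.001 ] ['location', 'confidence']
top hinge_pin call 0.78 [ 0.4367 -0.0937  0.1374] ['location', 'confidence']
top hinge_pin call 0.71 [0.5457 0.2392 0.0306] ['location', 'confidence']
top hinge_pin it knows: gate, glass_bay, tumbler
wrist 338.57647945635716 279.50434017630704 207.4396356600612 [[0.226, -0.932, -0.284, 0.214], [-0.974, -0.216, -0.067, -0.594], [0.001, 0.292, -0.956, 0.374], [0.0, 0.0, 0.0, 1.0]]
```

View pics/side0.png

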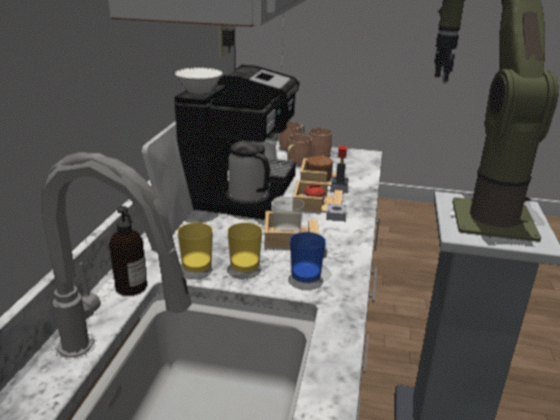

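View pics/top0.png

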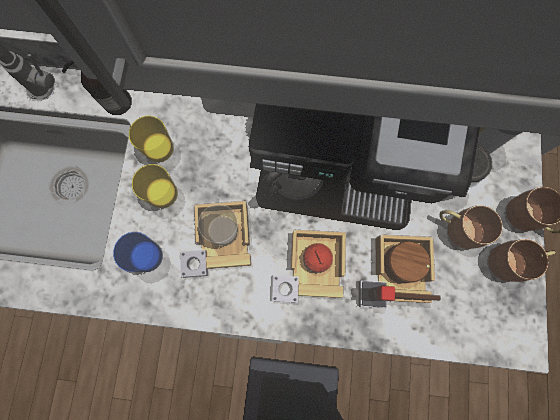

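View pics/wrist0.png

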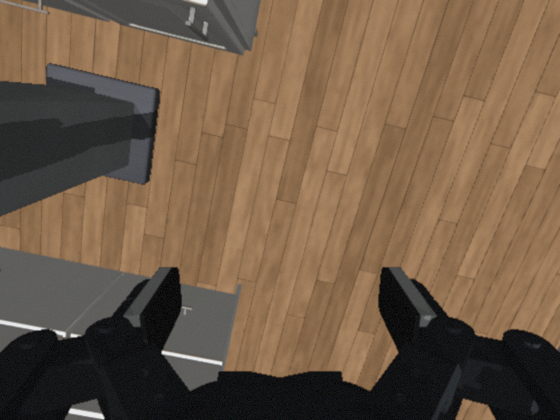

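Top view: glass bay at (220,228) with its socket at (193,264); gate's red knob at (388,293), on the salt bay; the timer bay lies between. Moving the wrist camera over the gate.

Request:
servo_tool --pt "20 35 5 0 0 0 -1" --pt "40 70 10 0 0 0 -1" --pt "60 105 15 0 0 0 -1" --pt "80 140 20 0 0 0 -1" --pt "100 175 20 0 0 0 -1" --pt "120 210 20 0 0 0 -1" --pt "135 245 20 0 0 0 -1" --pt "150 280 20 0 0 0 -1"

```text
time_s: 1.52
tcp_pos: [0.292, -0.3272, 0.2516]
orientation: [0.0, 0.994, 0.114, 0.0]
force: [1.6, 0.1, -0.9]
finger_gap: 1.001
```

Request:
servo_tool --pt "20 35 0 0 0 0 -1" --pt "40 70 0 0 0 0 -1" --pt "60 105 0 0 0 0 -1" --pt "75 140 0 0 0 0 -1" --pt "90 170 0 0 0 0 -1" --pt "105 195 0 0 0 0 -1" --pt "120 210 0 0 0 0 -1" --pt "120 210 0 0 0 0 -1"

```text
time_s: 2.18
tcp_pos: [0.4161, -0.1129, 0.2522]
orientation: [-0.0, 0.993, 0.118, 0.003]
force: [1.1, 0.2, -0.3]
finger_gap: 1.005
```

```bash
cat > h.py <<'E'
from cell import read_state, eyes, env
import cv2, numpy as np
def look(tag,targets):
    s=read_state(); m=eyes.camera_model("wrist"); M=np.array(m["cam_to_world"])
    p,d=eyes.snapshot("wrist"); cv2.imwrite(f"pics/{tag}.png",p); np.savez(f"pics/{tag}.npz",d=d,M=M,K=[m["fx"],m["fy"],m["cx"],m["cy"]])
    print(s["time_s"],s["tcp_pos"].round(4),s["orientation"].round(4), s["force"].round(1))
    for t in targets:
        for f,n in ((eyes.boxes_of,"box"),(eyes.spot_point,"spot")):
            try:
                for r in f("wrist",t)[:2]: print(t,n,round(r["confidence"],2),(M@np.r_[r["location"],1])[:3].round(4))
            except Exception as e: print(t,n,e)
def pt(tag,u,v,z=None):
    a=np.load(f"pics/{tag}.npz"); fx,fy,cx,cy=a["K"]; M=a["M"]
    r=np.array([(u-cx)/fx,(v-cy)/fy,1.])
    if z is None: return M[:3,:3]@(r*a["d"][int(round(v)),int(round(u))])+M[:3,3]
    w=M[:3,:3]@r; return M[:3,3]+w*(z-M[2,3])/w[2]
E
python3 - <<'E'
from h import *
look("w1",["gate"])
E
```

```text
2.1833 [ 0.4161 -0.1129  0.2522] [-3.000e-04  9.930e-01  1.177e-01  3.000e-03] [ 1.1  0.2 -0.3]
gate box 0.58 [ 0.4457 -0.1102  0.0784]
gate spot 0.58 [ 0.4419 -0.1006  0.023 ]
```

View pics/w1.png

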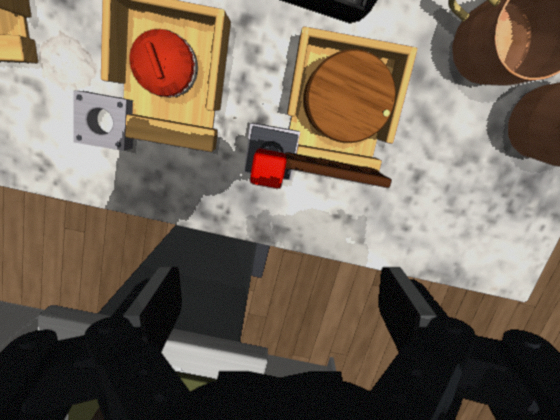

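Wrist view: knob at (268,168), gate running right to (390,183), foot and block at (271,140). Segmenting knob and gate top with depth.

```bash
cat >> h.py <<'E'
def cloud(tag):
    a=np.load(f"pics/{tag}.npz"); fx,fy,cx,cy=a["K"]; M=a["M"]; d=a["d"]
    v,u=np.mgrid[:d.shape[0],:d.shape[1]]
    P=np.stack([(u-cx)/fx*d,(v-cy)/fy*d,d],-1)@M[:3,:3].T+M[:3,3]
    return P,cv2.imread(f"pics/{tag}.png").astype(int),d>0
def rect(pts):
    (c,wh,ang)=cv2.minAreaRect(pts[:,:2].astype(np.float32)*1000); return np.round(c,1),np.round(wh,1),round(ang,2)
E
python3 - <<'E'
from h import *
P,im,ok=cloud("w1")
v,u=np.mgrid[:420,:560]
b,g,r=im[...,0],im[...,1],im[...,2]
red=ok&(r>2.2*g)&(r>90)&(u>230)&(u<300)&(v>140)&(v<195)
q=P[red]; print("red",len(q),np.percentile(q[:,2],[2,20,50,80,98]).round(4))
t=np.percentile(q[:,2],50); k=q[abs(q[:,2]-0.136)<0.006]; print(len(k),k[:,2].mean(),rect(k), k.mean(0))
dk=ok&(u>285)&(u<395)&(v>150)&(v<190)&(P[...,2]>0.074)&(P[...,2]<0.09)
q=P[dk]; print("gate",len(q),rect(q), q[:,2].mean())
s=q[:,1];A=np.polyfit(s,q[:,0],1);print("dx/dy",A, "yaw deg",-np.degrees(np.arctan(A[0])), s.min(),s.max())
# foot
ft=ok&(u>240)&(u<300)&(v>120)&(v<150); q=P[ft]; print(np.percentile(q[:,2],[5,25,50,75,95]))
E
```

```text
red 1013 [0.1332 0.1351 0.1358 0.1365 0.1374]
1011 0.13577359076726794 (array([ 439.5, -100.1]), array([24.6, 25.8]), 3.13) [ 0.44001345 -0.09996788  0.13577359]
gate 1174 (array([ 441.8, -166.7]), array([ 10.3, 103.4]), 2.52) 0.07971020839386841
dx/dy [-0.04482172  0.43484642] yaw deg 2.5663778807447146 -0.21828172638439125 -0.11480696577851693
[-0.00050303  0.00491451  0.02907736  0.03034211  0.06963496]
```

Gate at about (0.4397, -0.100), yaw 2.6°; knob top 0.136 as it must be. Align above the knob and descend partway.

Request:
servo_tool --pt "12 6 -20 0 0 -0.1 -1" --pt "24 13 -50 0 0 -0.19 -1" --pt "24 13 -75 0 0 -0.19 -1" --pt "24 13 -85 0 0 -0.19 -1" --pt "24 13 -85 0 0 -0.19 -1" --pt "24 13 -85 0 0 -0.19 -1"

```text
time_s: 2.83
tcp_pos: [0.4347, -0.1057, 0.1665]
orientation: [0.001, 1.0, 0.018, -0.001]
force: [0.2, 0.8, 1.1]
finger_gap: 1.0
```

```bash
python3 -c "
from h import *
look('w2',[])
from scipy.spatial.transform import Rotation as R
q=read_state()['orientation'];print(R.from_quat(np.r_[q[1:],q[0]]).as_matrix().round(4))"
```

```text
2.8333 [ 0.4347 -0.1057  0.1665] [ 8.000e-04  9.998e-01  1.800e-02 -8.000e-04] [0.2 0.8 1.1]
[[ 9.994e-01  3.600e-02  4.000e-04]
 [ 3.600e-02 -9.993e-01 -1.600e-03]
 [ 3.000e-04  1.700e-03 -1.000e+00]]
```

View pics/w2.png

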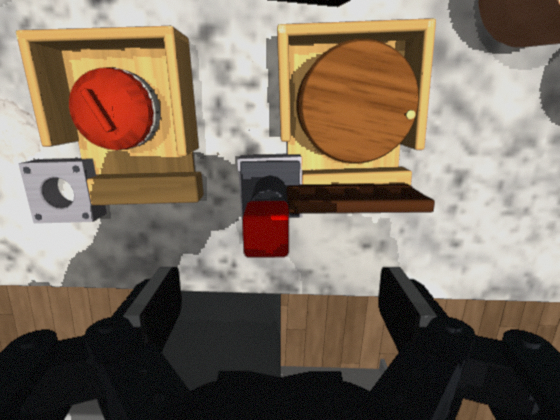

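The knob at (266,230) lies slightly left of the finger midline (280) and ahead. Re-measure.

Run:
```python
from h import *
P,im,ok=cloud("w2")
v,u=np.mgrid[:420,:560]
b,g,r=im[...,0],im[...,1],im[...,2]
red=ok&(r>2.2*g)&(r>60)&(u>230)&(u<300)&(v>190)&(v<265)
q=P[red]; k=q[abs(q[:,2]-0.136)<0.005]; print(len(k),k[:,2].mean(),rect(k), k.mean(0))
dk=ok&(u>295)&(u<435)&(v>180)&(v<215)&(P[...,2]>0.076)&(P[...,2]<0.09)
q=P[dk]; A=np.polyfit(q[:,1],q[:,0],1);print(rect(q),"yaw deg",-np.degrees(np.arctan(A[0])), np.polyval(A,-.1),q[:,1].min())
print(read_state()["tcp_pos"])
```

```text
1918 0.13567425719130774 (array([439.7, -99.9]), array([25.4, 24.9]), 1.2) [ 0.44067818 -0.0998797   0.13567426]
(array([ 442. , -168.6]), array([10.6, 98.2]), 2.72) yaw deg 2.6009128332692097 0.43952283820797466 -0.21746614066888614
[ 0.43540164 -0.10567304  0.16712447]
```

Request:
servo_tool --pt "5 6 -5 0 0 0.01 -1" --pt "5 6 -25 0 0 0.01 -1" --pt "5 6 -45 0 0 0.01 -1" --pt "5 6 -60 0 0 0.01 -1" --pt "5 6 -66 0 0 0.01 -1" --pt "5 6 -66 0 0 0.01 -1" --pt "5 6 -66 0 0 0.01 -1"

```text
time_s: 3.47
tcp_pos: [0.4409, -0.0997, 0.1017]
orientation: [0.001, 1.0, 0.023, 0.001]
force: [-0.1, 0.1, -0.0]
finger_gap: 1.0
```

Request:
servo_tool --pt "0 0 0 0 0 0 0" --pt "0 0 0 0 0 0 1" --pt "0 0 0 0 0 0 1" --pt "0 0 0 0 0 0 1" --pt "0 0 0 0 0 0 1" --pt "0 0 0 0 0 0 1" --pt "0 0 0 0 0 0 1" --pt "0 0 0 0 0 0 1" --newtons 80

```text
time_s: 4.13
tcp_pos: [0.4411, -0.0995, 0.1019]
orientation: [0.001, 1.0, 0.023, 0.001]
force: [-1.1, 1.4, 4.4]
finger_gap: 0.292
```

Gripped (25 mm gap). Lift slowly.

Request:
servo_tool --pt "0 0 8 0 0 0 1" --pt "0 0 16 0 0 0 1" --pt "0 0 22 0 0 0 1" --pt "0 0 28 0 0 0 1" --pt "0 0 34 0 0 0 1" --pt "0 0 40 0 0 0 1" --pt "0 0 40 0 0 0 1"

```text
time_s: 4.72
tcp_pos: [0.4415, -0.0997, 0.143]
orientation: [0.001, 1.0, 0.023, 0.002]
force: [0.1, -0.7, -2.9]
finger_gap: 0.292
```

Request:
servo_tool --pt "0 0 20 0 0 0 1" --pt "0 0 45 0 0 0 1" --pt "0 0 70 0 0 0 1" --pt "0 0 95 0 0 0 1" --pt "0 0 115 0 0 0 1" --pt "0 0 120 0 0 0 1" --pt "0 0 120 0 0 0 1"

```text
time_s: 5.3
tcp_pos: [0.4421, -0.0998, 0.2638]
orientation: [0.001, 1.0, 0.023, 0.003]
force: [-0.7, 0.5, -4.5]
finger_gap: 0.288
```

```bash
python3 -c "
from h import *
look('w3',['gate'])
p,d=eyes.snapshot('side');cv2.imwrite('pics/s3.png',cv2.resize(p[100:300,200:460],None,fx=3,fy=3))
"
```

```text
5.3 [ 0.4421 -0.0998  0.2638] [0.0012 0.9997 0.0229 0.003 ] [-0.7  0.5 -4.5]
gate box 0.55 [ 0.4501 -0.1121  0.2202]
gate spot 0.68 [ 0.4434 -0.103   0.1675]
```

View pics/w3.png

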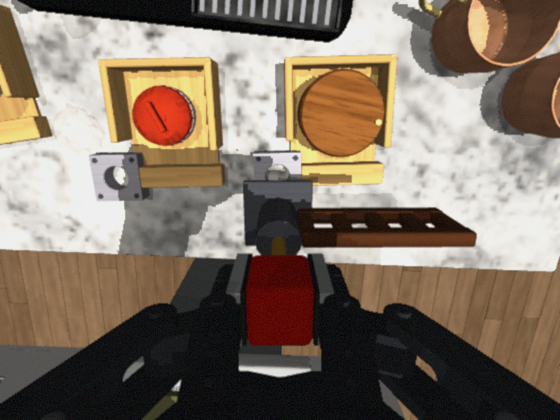

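View pics/s3.png

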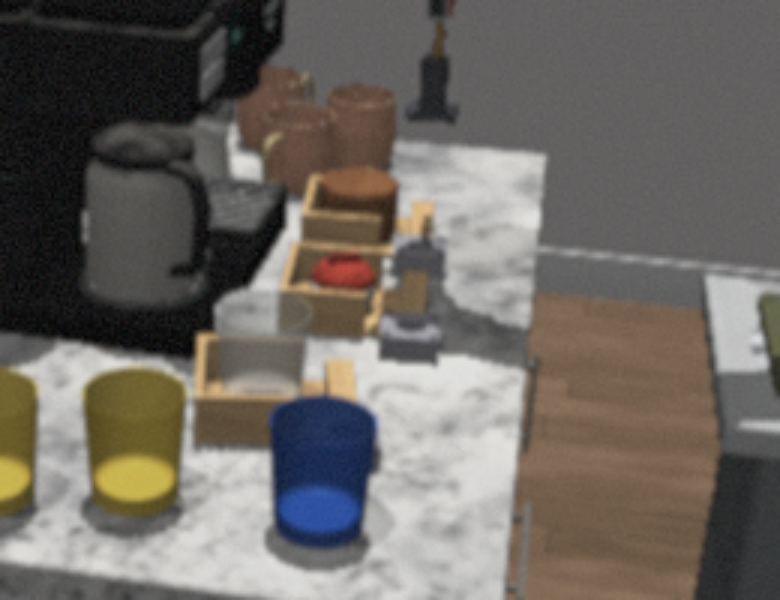

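Gate is lifted level (foot underside ≈0.167, pin pulled). Carry toward the glass bay, staying in front so the camera sees the socket.

Request:
servo_tool --pt "-5 20 0 0 0 0 1" --pt "-10 50 0 0 0 0 1" --pt "-15 85 0 0 0 0 1" --pt "-20 120 0 0 0 0 1" --pt "-25 155 0 0 0 0 1" --pt "-30 190 0 0 0 0 1" --pt "-35 225 0 0 0 0 1" --pt "-40 255 0 0 0 0 1"

```text
time_s: 6.17
tcp_pos: [0.3992, 0.1578, 0.2604]
orientation: [0.001, 1.0, 0.024, -0.001]
force: [0.2, 0.5, -3.3]
finger_gap: 0.292
```

Request:
servo_tool --pt "-5 30 0 0 0 0 1" --pt "-10 60 0 0 0 0 1" --pt "-15 80 0 0 0 0.03 1" --pt "-15 90 0 0 0 0.06 1" --pt "-15 90 0 0 0 0.09 1" --pt "-15 90 0 0 0 0.1 1" --pt "-15 90 0 0 0 0.1 1" --pt "-15 90 0 0 0 0.1 1"

```text
time_s: 6.83
tcp_pos: [0.3846, 0.2456, 0.2601]
orientation: [0.002, 0.997, 0.072, -0.001]
force: [-0.2, -0.9, -3.6]
finger_gap: 0.295
```

```bash
python3 -c "
from h import *
look('w4',['gate','glass_bay','tumbler'])
"
```

```text
6.8333 [0.3846 0.2456 0.2601] [ 0.0017  0.9974  0.0721 -0.0014] [-0.2 -0.9 -3.6]
gate box 0.88 [0.3942 0.239  0.217 ]
gate spot 0.9 [0.3868 0.2451 0.1637]
glass_bay box 0.8 [0.4864 0.2511 0.0261]
glass_bay spot 0.77 [0.4589 0.2904 0.0008]
tumbler box 0.94 [0.5348 0.2291 0.017 ]
tumbler box 0.81 [0.4653 0.4096 0.0512]
tumbler spot 0.82 [0.5416 0.2351 0.0061]
tumbler spot 0.59 [0.4633 0.3922 0.0005]
```

View pics/w4.png

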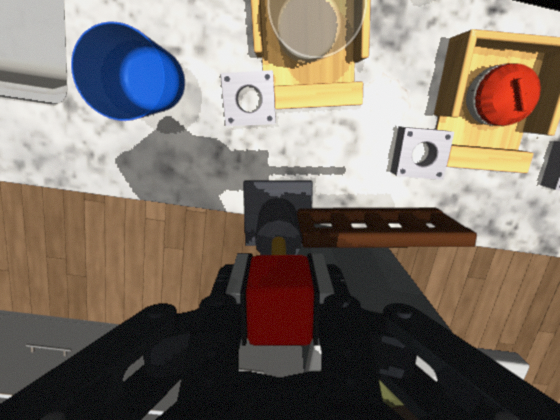

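Socket hole at (248,98), block corners about (222–275, 72–126), the sill to (362,94). Fit block, sill, and the held gate.

```bash
cat > fit.py <<'E'
from h import *
import sys
def fit(tag,box,gbox=(300,180,480,250),fbox=(240,175,320,212)):
    P,im,ok=cloud(tag); v,u=np.mgrid[:420,:560]
    R=lambda b: ok&(u>=b[0])&(v>=b[1])&(u<=b[2])&(v<=b[3])
    Z=P[...,2]
    top=R(box)&(abs(Z-0.024)<0.005)
    spread=im.max(-1)-im.min(-1)
    blk=top&(spread<40)
    m=blk.astype(np.uint8); n,l,st,ce=cv2.connectedComponentsWithStats(m); i=1+st[1:,4].argmax()
    q=P[l==i]; print("block",len(q),q[:,2].mean().round(4),rect(q))
    # hole: contour of interior gap
    cs,hi=cv2.findContours((l==i).astype(np.uint8),cv2.RETR_CCOMP,cv2.CHAIN_APPROX_NONE)
    for c,h in zip(cs,hi[0]):
        if h[3]>=0 and len(c)>20:
            w=np.array([pt(tag,x,y,0.024) for x,y in c[:,0]])
            (e,ax,an)=cv2.fitEllipse((w[:,:2]*1000).astype(np.float32)); print("hole",np.round(e,1),np.round(ax,1))
    sill=top&(spread>=40)
    q=P[sill]; 
    if len(q)>50: print("sill",len(q),rect(q))
    g=P[R(gbox)]; g=g[(g[:,2]>0.04)]; zt=np.percentile(g[:,2],97); g=g[g[:,2]>zt-0.006]
    A=np.polyfit(g[:,1],g[:,0],1); print("gate top",zt.round(4),rect(g),"yaw",-np.degrees(np.arctan(A[0])).round(2))
    f=P[R(fbox)]; f=f[f[:,2]>0.1]; 
    if len(f): 
        zf=np.median(f[:,2]); f=f[abs(f[:,2]-zf)<0.005]; print("foot",zf.round(4),rect(f))
E
python3 - <<'E'
from fit import *
fit("w4",(205,60,375,140),(300,180,480,250),(240,175,318,248))
P,im,ok=cloud("w4")
for v in (80,98,110): print([tuple(P[v,u].round(3)) for u in (230,248,268,300,340)])
E
python3 -c "
import cv2;a=cv2.imread('pics/w4.png');cv2.imwrite('pics/w4z.png',cv2.resize(a[50:250,190:480],None,fx=2.7,fy=2.7))"
```

```text
block 2153 0.0241 (array([458.7, 286.8]), array([54.1, 54.3]), 10.79)
hole [458.7 286.5] [28.3 28.5]
sill 2091 (array([484.5, 216. ]), array([47.4, 94.3]), 10.92)
gate top 0.2185 (array([391.7, 179.3]), array([ 10.9, 104.9]), 8.37) yaw 8.22
foot 0.1772 (array([388.7, 236.3]), array([43.2, 14.4]), 89.25)
[(np.float64(0.474), np.float64(0.308), np.float64(0.024)), (np.float64(0.477), np.float64(0.289), np.float64(0.024)), (np.float64(0.48), np.float64(0.269), np.float64(0.024)), (np.float64(0.486), np.float64(0.235), np.float64(0.007)), (np.float64(0.493), np.float64(0.191), np.float64(0.006))]
[(np.float64(0.456), np.float64(0.306), np.float64(0.025)), (np.float64(0.459), np.float64(0.289), np.float64(0.001)), (np.float64(0.462), np.float64(0.266), np.float64(0.023)), (np.float64(0.467), np.float64(0.232), np.float64(0.024)), (np.float64(0.473), np.float64(0.191), np.float64(0.025))]
[(np.float64(0.444), np.float64(0.305), np.float64(0.025)), (np.float64(0.446), np.float64(0.288), np.float64(-0.001)), (np.float64(0.45), np.float64(0.265), np.float64(0.023)), (np.float64(0.455), np.float64(0.229), np.float64(-0.0)), (np.float64(0.461), np.float64(0.184), np.float64(0.0))]
```

View pics/w4z.png

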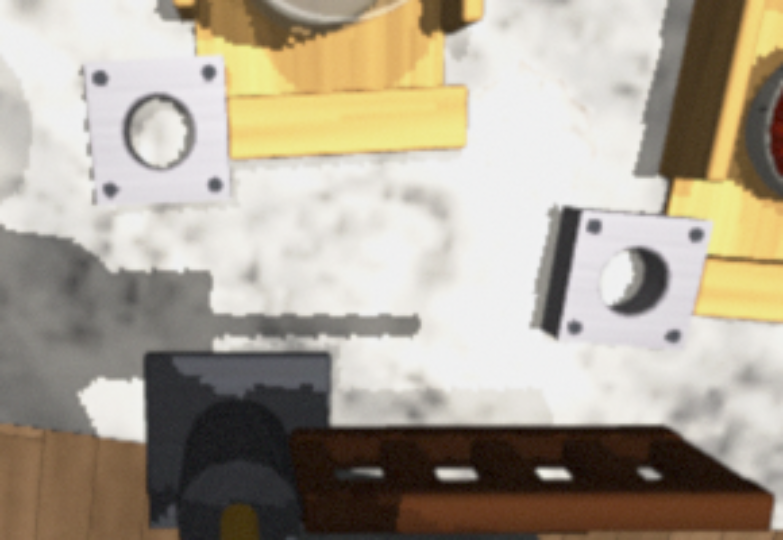

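Run:
```python
from h import *
P,im,ok=cloud("w4")
for v in range(177,194,2): print(v,[tuple((P[v,u]*1000).round(1)) for u in (250,265,290,306)])
print(P[200,238:250].round(4)[:,[0,1,2]].tolist())
a,b=[pt("w4",*p,0.1775) for p in ((244.4,181),(311.5,181))]; print(a,b,np.hypot(*(a-b)[:2]))
mid=(a+b)/2; th=np.radians(8.25); print("axis from foot",mid[:2]-0.025*np.array([np.cos(th),np.sin(th)]))
# gate levelness
q=P[205:215,305:470].reshape(-1,3); q=q[abs(q[:,2]-.2185)<.008]; print(np.polyfit(q[:,1],q[:,2],1))
# knob top
b,g,r=im[...,0],im[...,1],im[...,2]; v,u=np.mgrid[:420,:560]
k=P[ok&(r>2.2*g)&(r>60)&(u>240)&(u<320)&(v>250)&(v<350)]; zt=np.percentile(k[:,2],90);k=k[k[:,2]>zt-.004]; print(zt,rect(k),len(k))
```

```text
177 [(np.float64(369.5), np.float64(276.2), np.float64(1.3)), (np.float64(371.9), np.float64(258.3), np.float64(0.3)), (np.float64(376.1), np.float64(228.3), np.float64(-0.1)), (np.float64(378.7), np.float64(209.1), np.float64(-0.8))]
179 [(np.float64(366.5), np.float64(276.0), np.float64(-1.1)), (np.float64(369.2), np.float64(258.0), np.float64(-0.8)), (np.float64(373.6), np.float64(227.9), np.float64(-0.4)), (np.float64(376.4), np.float64(208.7), np.float64(-0.3))]
181 [(np.float64(403.1), np.float64(267.1), np.float64(165.5)), (np.float64(405.0), np.float64(256.5), np.float64(167.1)), (np.float64(407.6), np.float64(238.9), np.float64(167.2)), (np.float64(409.3), np.float64(227.7), np.float64(167.9))]
183 [(np.float64(402.6), np.float64(266.8), np.float64(169.2)), (np.float64(403.9), np.float64(256.3), np.float64(168.4)), (np.float64(406.4), np.float64(238.8), np.float64(168.2)), (np.float64(408.0), np.float64(227.5), np.float64(168.2))]
185 [(np.float64(400.4), np.float64(266.7), np.float64(166.4)), (np.float64(402.3), np.float64(256.1), np.float64(168.0)), (np.float64(405.0), np.
[... 973 characters left out ...]
37.6), np.float64(167.4)), (np.float64(400.5), np.float64(226.2), np.float64(167.0))]
[[0.3384, 0.2875, 0.0002], [0.3383, 0.2863, -0.0007], [0.3385, 0.2851, -0.0005], [0.3394, 0.2837, 0.0019], [0.3394, 0.2825, 0.0012], [0.3887, 0.2704, 0.1666], [0.3893, 0.2696, 0.1684], [0.3895, 0.2688, 0.1688], [0.3898, 0.2681, 0.1694], [0.3895, 0.2675, 0.1681], [0.3898, 0.2667, 0.1686], [0.3895, 0.2661, 0.1673]]
[0.40539001 0.27025624 0.1775    ] [0.41190676 0.22514905 0.1775    ] 0.045575509658253514
axis from foot [0.3839071  0.24411533]Traceback (most recent call last):
  File "<stdin>", line 8, in <module>
    raise TypeError("expected non-empty vector for x")
TypeError: expected non-empty vector for x
```

Run:
```python
from h import *
P,im,ok=cloud("w4")
a,b=[pt("w4",*p,0.168) for p in ((243.4,180),(313,180))]; print(a,b,np.hypot(*(a-b)[:2]),np.degrees(np.arctan2((b-a)[0],-(b-a)[1])))
mid=(a+b)/2; th=np.radians(8.25); print("axis from foot",mid[:2]-0.025*np.array([np.cos(th),np.sin(th)]))
q=P[200:250,305:470].reshape(-1,3); print(np.percentile(q[:,2],[5,50,95])); q=q[abs(q[:,2]-.2185)<.005]; print(len(q),np.polyfit(q[:,1],q[:,2],1))
b,g,r=im[...,0],im[...,1],im[...,2]; v,u=np.mgrid[:420,:560]
k=P[ok&(r>2.2*g)&(r>60)&(u>240)&(u<320)&(v>250)&(v<350)]; zt=np.percentile(k[:,2],90);k=k[k[:,2]>zt-.006]; print(zt,rect(k),len(k))
```

```text
[0.40375467 0.27168775 0.168     ] [0.41079394 0.22296805 0.168     ] 0.04922561065758863 8.221500607506046
axis from foot [0.38253302 0.24374058]
[-0.4247951   0.18759024  0.21823065]
2767 [0.00693382 0.21595802]
0.29464474255824324 (array([383.2, 243.4]), array([26.2, 25. ]), 8.37) 4114
```

Take a top picture: salt socket is now clear, giving a socket-to-socket displacement as a cross-check.

Run:
```python
from h import *
m=eyes.camera_model("top");M=np.array(m["cam_to_world"]);K=[m["fx"],m["fy"],m["cx"],m["cy"]]
p,d=eyes.snapshot("top"); cv2.imwrite("pics/top4.png",p); np.savez("pics/top4.npz",d=d,M=M,K=K); np.savez("pics/top0.npz",d=np.load("pics/top0.npy"),M=M,K=K)
cv2.imwrite("pics/top4z.png",cv2.resize(p[190:330,150:450],None,fx=2.6,fy=2.6))
def blk(tag,box):
    P,im,ok=cloud(tag); v,u=np.mgrid[:420,:560]
    w=ok&(u>=box[0])&(v>=box[1])&(u<=box[2])&(v<=box[3])
    q=P[w&(abs(P[...,2]-.024)<.008)&((im.max(-1)-im.min(-1))<30)]
    print(tag,box,len(q),rect(q) if len(q) else None,q.mean(0))
blk("top0",(176,246,209,282)); blk("top4",(176,246,209,282))
blk("top0",(268,270,301,306)); blk("top4",(268,270,301,306))
blk("top4",(355,275,389,315))
P,im,ok=cloud("w3"); v,u=np.mgrid[:420,:560]
for box in ((85,145,148,205),(245,148,302,180)):
    w=ok&(u>=box[0])&(v>=box[1])&(u<=box[2])&(v<=box[3])
    q=P[w&(abs(P[...,2]-.024)<.005)&((im.max(-1)-im.min(-1))<40)]; print("w3",box,len(q),rect(q))
    for uu in (box[0]+10,(box[0]+box[2])//2,box[2]-10): print(uu,(P[box[1]:box[1]+30:3,uu]*1000).round(0)[:,[0,2]].tolist())
```

```text
top0 (176, 246, 209, 282) 528 (array([457.8, 287.8]), array([54.6, 54.3]), 11.52) [0.45736399 0.28753739 0.02316855]
top4 (176, 246, 209, 282) 528 (array([457.7, 288.2]), array([54.1, 54.9]), 11.39) [0.45744166 0.28759029 0.02306351]
top0 (268, 270, 301, 306) 537 (array([427.8,  86.2]), array([54.1, 54.2]), 3.61) [0.42773412 0.08632348 0.02317657]
top4 (268, 270, 301, 306) 535 (array([427.8,  86.2]), array([54. , 54.3]), 3.61) [0.42765113 0.08635501 0.02306263]
top4 (355, 275, 389, 315) 566 (array([ 445.1, -102. ]), array([67.2, 62.2]), 4.69) [ 0.43786222 -0.09835195  0.02280262]
w3 (85, 145, 148, 205) 1851 (array([428.5,  85.4]), array([54.1, 55.3]), 3.65)
95 [[462.0, -0.0], [458.0, -1.0], [455.0, -0.0], [454.0, 18.0], [452.0, 25.0], [448.0, 24.0], [445.0, 23.0], [441.0, 25.0], [438.0, 25.0], [434.0, 24.0]]
116 [[463.0, -0.0], [459.0, -1.0], [456.0, 0.0], [455.0, 20.0], [453.0, 25.0], [449.0, 23.0], [446.0, 23.0], [442.0, 23.0], [434.0, -1.0], [430.0, -1.0]]
138 [[465.0, 8.0], [462.0, 7.0], [458.0, 5.0], [456.0, 17.0], [453.0, 19.0], [450.0, 20.0], [446.0, 20.0], [443.0, 21.0], [440.0, 24.0], [436.0, 23.0]]
w3 (245, 148, 302, 180) 995 (array([450.4, -99.6]), array([31.1, 54.6]), 3.85)
255 [[467.0, 1.0], [464.0, 3.0], [463.0, 24.0], [460.0, 25.0], [456.0, 23.0], [453.0, 23.0], [450.0, 24.0], [446.0, 23.0], [443.0, 24.0], [439.0, 24.0]]
273 [[468.0, 0.0], [466.0, 9.0], [464.0, 24.0], [461.0, 24.0], [457.0, 23.0], [454.0, 25.0], [447.0, 1.0], [443.0, 1.0], [439.0, 0.0], [435.0, -0.0]]
292 [[470.0, 6.0], [467.0, 11.0], [465.0, 24.0], [462.0, 24.0], [458.0, 24.0], [455.0, 23.0], [452.0, 26.0], [448.0, 24.0], [445.0, 25.0], [441.0, 24.0]]
```

View pics/top4z.png

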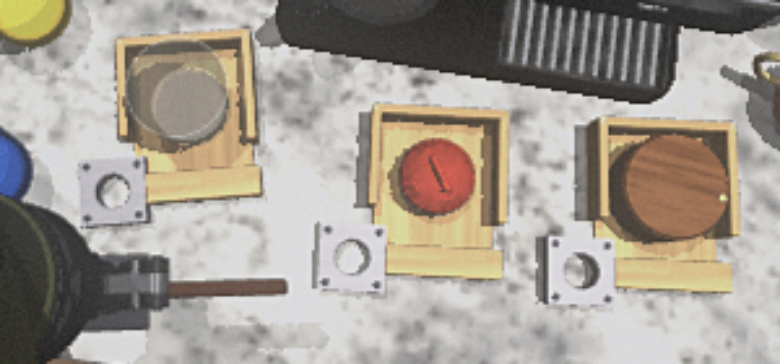

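Run:
```python
from h import *
P,im,ok=cloud("top4"); v,u=np.mgrid[:420,:560]
for nm,box in (("glass",(176,244,210,282)),("timer",(266,268,302,308)),("salt",(354,276,392,314))):
    w=ok&(u>=box[0])&(v>=box[1])&(u<=box[2])&(v<=box[3])
    for tz in (.004,.006):
        m=(w&(abs(P[...,2]-.0235)<tz)&((im.max(-1)-im.min(-1))<32)).astype(np.uint8)
        m=cv2.morphologyEx(m,cv2.MORPH_OPEN,np.ones((3,3),np.uint8)) 
        n,l,st,ce=cv2.connectedComponentsWithStats(m); i=1+st[1:,4].argmax(); q=P[l==i]; print(nm,tz,len(q),rect(q))
        cs,hi=cv2.findContours((l==i).astype(np.uint8),cv2.RETR_CCOMP,cv2.CHAIN_APPROX_NONE)
        for c,h in zip(cs,hi[0]):
            if h[3]>=0 and len(c)>12:
                ww=np.array([pt("top4",x,y,0.024) for x,y in c[:,0]]); print("  hole",[np.round(t,1) for t in cv2.fitEllipse((ww[:,:2]*1000).astype(np.float32))])
```

```text
glass 0.004 508 (array([457.9, 287.5]), array([54. , 53.5]), 11.27)
  hole [array([457.2, 287.4]), array([28.5, 31.3]), np.float64(66.0)]
glass 0.006 525 (array([457.7, 288.2]), array([54.1, 54.9]), 11.39)
  hole [array([457.5, 287.2]), array([28.4, 29.9]), np.float64(64.2)]
timer 0.004 520 (array([427.7,  86.3]), array([53.7, 53.9]), 3.74)
  hole [array([427.7,  87.1]), array([28.9, 33.3]), np.float64(27.4)]
timer 0.006 528 (array([427.7,  86.2]), array([53.7, 54.2]), 3.74)
  hole [array([427.7,  86.4]), array([29.3, 29.9]), np.float64(38.9)]
salt 0.004 521 (array([438.4, -98.6]), array([53.9, 54.5]), 3.25)
salt 0.006 542 (array([438.4, -98.6]), array([53.9, 54.5]), 3.25)
  hole [array([438.7, -98. ]), array([28.5, 31.7]), np.float64(106.2)]
```

Estimates of the seated TCP agree within ~1 mm: about (0.4606, 0.2875), yaw 10.9°. Move above the socket.

Request:
servo_tool --pt "20 12 0 0 0 0.02 1" --pt "45 25 0 0 0 0.046 1" --pt "65 36 0 0 0 0.046 1" --pt "76 42 -15 0 0 0.046 1" --pt "76 42 -40 0 0 0.046 1" --pt "76 42 -65 0 0 0.046 1" --pt "76 42 -80 0 0 0.046 1" --pt "76 42 -80 0 0 0.046 1"

```text
time_s: 7.9
tcp_pos: [0.4582, 0.2882, 0.1772]
orientation: [0.003, 0.995, 0.097, -0.004]
force: [-0.2, -1.3, -4.4]
finger_gap: 0.292
```

```bash
python3 -c "
from h import *
look('w5',['glass_bay'])
from scipy.spatial.transform import Rotation as R
q=read_state()['orientation'];print(R.from_quat(np.r_[q[1:],q[0]]).as_matrix().round(4))"
```

```text
7.9 [0.4582 0.2882 0.1772] [ 0.0027  0.9953  0.0968 -0.0041] [-0.2 -1.3 -4.4]
glass_bay box 0.72 [0.5181 0.2616 0.0247]
glass_bay spot 0.81 [0.4623 0.2892 0.002 ]
[[ 9.813e-01  1.924e-01 -4.000e-04]
 [ 1.924e-01 -9.813e-01 -9.000e-04]
 [-6.000e-04  8.000e-04 -1.000e+00]]
```

View pics/w5.png

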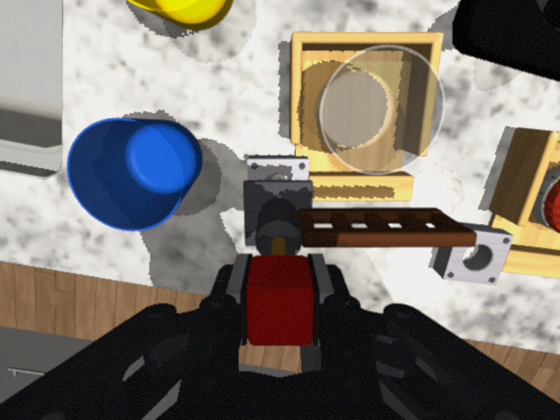

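Foot (244–312) lines up with the socket block (246–309) and gate is parallel to the sill. Quick fit for the lateral alignment.

Run:
```python
from h import *
P,im,ok=cloud("w5"); v,u=np.mgrid[:420,:560]
w=ok&(u>240)&(u<315)&(v>148)&(v<181)&(abs(P[...,2]-.024)<.004)
q=P[w]; c,wh,an=rect(q); print("blockpart",len(q),c,wh,an)
th=np.radians(10.95); ex=np.array([np.cos(th),np.sin(th)]); ey=np.array([-np.sin(th),np.cos(th)])
xx=q[:,:2]@ex; yy=q[:,:2]@ey
xf=np.percentile(xx,99.5); y0,y1=np.percentile(yy,[.5,99.5]); print("width",y1-y0); o=(xf-.027)*ex+(y0+y1)/2*ey; print("block centre",o)
w=ok&(u>235)&(u<318)&(v>178)&(v<212)&(P[...,2]>.075)&(P[...,2]<.095)
q=P[w]; xx=q[:,:2]@ex; yy=q[:,:2]@ey; print("footz",np.median(q[:,2]))
xf=np.percentile(xx,99.5); y0,y1=np.percentile(yy,[.5,99.5]); print("width",y1-y0); f=(xf-.025)*ex+(y0+y1)/2*ey; print("foot centre",f, "diff",(o-f)*1000)
w=ok&(u>315)&(u<470)&(v>205)&(v<250)&(P[...,2]>.125)&(P[...,2]<.145); q=P[w]; print("gate",rect(q)); 
s=ok&(u>325)&(u<412)&(v>170)&(v<203)&(abs(P[...,2]-.024)<.005); print("sill",rect(P[s]))
```

```text
blockpart 1237 [476.7 287.6] [19.4 59.7] 10.17
width 0.05854018084074297
block centre [0.4592603  0.28454994]
footz 0.08511475125077135
width 0.051394885860019196
foot centre [0.45510276 0.28531711] diff [ 4.15753047 -0.7671704 ]
gate (array([468.9, 218.1]), array([10.8, 94.4]), 10.69)
sill (array([475. , 206.4]), array([23.2, 78.4]), 11.02)
```

Request:
servo_tool --pt "3 -0.5 0 0 0 0 1" --pt "3 -0.5 -12 0 0 0 1" --pt "3 -0.5 -25 0 0 0 1" --pt "3 -0.5 -35 0 0 0 1" --pt "3 -0.5 -42 0 0 0 1" --pt "3 -0.5 -47 0 0 0 1" --pt "3 -0.5 -50 0 0 0 1" --pt "3 -0.5 -50 0 0 0 1"

```text
time_s: 8.72
tcp_pos: [0.4638, 0.2897, 0.131]
orientation: [0.001, 0.995, 0.097, -0.0]
force: [-1.6, 0.4, -3.6]
finger_gap: 0.291
```

Request:
servo_tool --pt "-3 -2 0 0 0 0 1" --pt "-3 -2 0 0 0 0 1" --pt "-3 -2 0 0 0 0 1"

```text
time_s: 8.97
tcp_pos: [0.4607, 0.2876, 0.1313]
orientation: [0.0, 0.995, 0.097, -0.0]
force: [0.2, -0.5, -2.6]
finger_gap: 0.292
```

```bash
python3 -c "
from h import *
look('w6',[]); print(read_state()['tcp_pos'])
p,d=eyes.snapshot('side');cv2.imwrite('pics/s6.png',cv2.resize(p[160:300,220:400],None,fx=4,fy=4))
P,im,ok=cloud('w6')
for v in range(150,200,3): print(v,(P[v,[255,275,300]]*1000).round(0).tolist())"
```

```text
8.9667 [0.4607 0.2876 0.1313] [ 5.000e-04  9.953e-01  9.670e-02 -3.000e-04] [ 0.2 -0.5 -2.6]
[0.46094214 0.28775707 0.13137347]
150 [[495.0, 312.0, -0.0], [499.0, 296.0, -0.0], [534.0, 300.0, 274.0]]
153 [[493.0, 312.0, -1.0], [496.0, 296.0, -1.0], [506.0, 280.0, 45.0]]
156 [[491.0, 311.0, -1.0], [494.0, 295.0, -0.0], [504.0, 280.0, 45.0]]
159 [[488.0, 311.0, -1.0], [491.0, 295.0, 0.0], [496.0, 276.0, 6.0]]
162 [[486.0, 310.0, 1.0], [489.0, 295.0, 0.0], [494.0, 275.0, 6.0]]
165 [[484.0, 310.0, 1.0], [486.0, 294.0, -1.0], [491.0, 275.0, 6.0]]
168 [[481.0, 310.0, 2.0], [485.0, 294.0, 3.0], [489.0, 274.0, 6.0]]
171 [[482.0, 309.0, 16.0], [485.0, 293.0, 15.0], [489.0, 275.0, 17.0]]
174 [[481.0, 308.0, 24.0], [484.0, 293.0, 24.0], [488.0, 275.0, 25.0]]
177 [[479.0, 308.0, 24.0], [482.0, 293.0, 24.0], [486.0, 274.0, 25.0]]
180 [[480.0, 307.0, 36.0], [482.0, 293.0, 36.0], [486.0, 275.0, 36.0]]
183 [[478.0, 306.0, 40.0], [481.0, 293.0, 41.0], [484.0, 275.0, 38.0]]
186 [[476.0, 306.0, 40.0], [478.0, 292.0, 38.0], [482.0, 275.0, 38.0]]
189 [[474.0, 306.0, 40.0], [476.0, 292.0, 39.0], [480.0, 274.0, 39.0]]
192 [[471.0, 305.0, 39.0], [475.0, 291.0, 40.0], [478.0, 274.0, 40.0]]
195 [[469.0, 305.0, 40.0], [472.0, 291.0, 39.0], [476.0, 273.0, 39.0]]
198 [[468.0, 304.0, 40.0], [471.0, 291.0, 43.0], [473.0, 273.0, 39.0]]
```

View pics/w6.png

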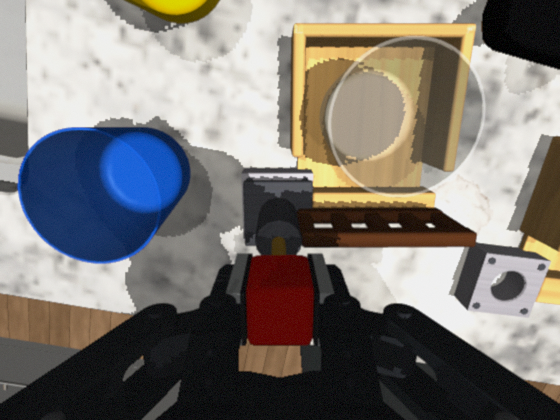

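View pics/s6.png

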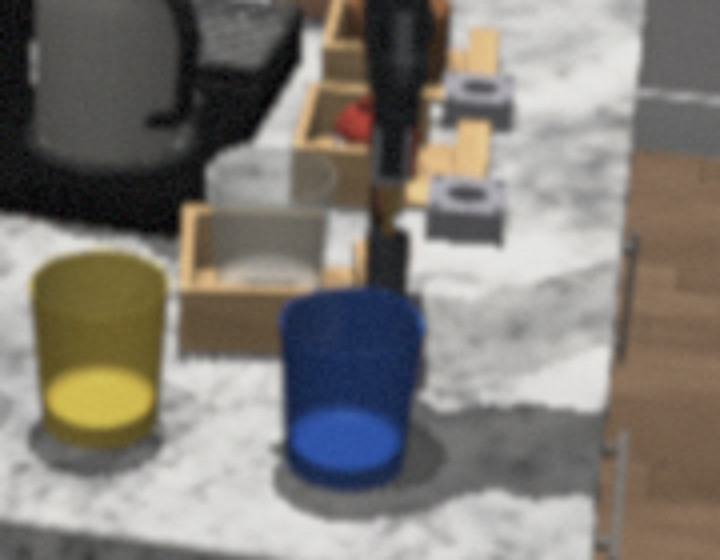

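Foot and block edges are concentric (foot edge ~2 mm inside the block edge, as it must be). Lower onto the block, then the 20 mm more.

Request:
servo_tool --pt "0 0 -4 0 0 0 1" --pt "0 0 -8 0 0 0 1" --pt "0 0 -12 0 0 0 1" --pt "0 0 -16 0 0 0 1" --pt "0 0 -16 0 0 0 1"

```text
time_s: 9.48
tcp_pos: [0.4611, 0.2881, 0.1146]
orientation: [0.0, 0.995, 0.097, -0.0]
force: [-0.5, 0.9, -1.9]
finger_gap: 0.293
```

Request:
servo_tool --pt "0 0 -4 0 0 0 1" --pt "0 0 -8 0 0 0 1" --pt "0 0 -11 0 0 0 1" --pt "0 0 -13 0 0 0 1" --pt "0 0 -13 0 0 0 1"

```text
time_s: 9.9
tcp_pos: [0.4612, 0.2883, 0.102]
orientation: [0.0, 0.995, 0.097, 0.0]
force: [-0.6, -0.6, 4.1]
finger_gap: 0.295
```

```bash
python3 -c "
from h import *
look('w7',['gate']); s=read_state(); print(s['tcp_pos'],s['force'])"
```

```text
9.9 [0.4612 0.2883 0.102 ] [1.000e-04 9.953e-01 9.680e-02 1.000e-04] [-0.6 -0.6  4.1]
gate box 0.94 [0.4746 0.2795 0.0809]
gate spot 0.75 [0.4625 0.2867 0.0236]
[0.46116359 0.28827527 0.10201049] [-1.36634285  0.46382643  4.70338271]
```

View pics/w7.png

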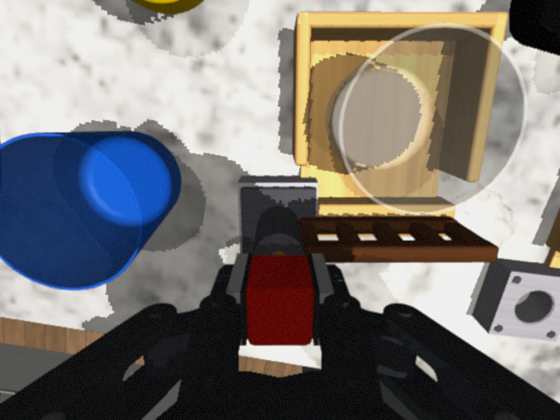

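Knob is home at the start height (TCP 0.102), light force. Release and rise.

Request:
servo_tool --pt "0 0 0 0 0 0 0.2" --pt "0 0 0 0 0 0 0" --pt "0 0 0 0 0 0 -0.3" --pt "0 0 0 0 0 0 -0.4" --pt "0 0 0 0 0 0 -0.4" --pt "0 0 0 0 0 0 -0.4"

```text
time_s: 10.55
tcp_pos: [0.4612, 0.2882, 0.1019]
orientation: [0.0, 0.995, 0.097, 0.0]
force: [-0.2, -0.5, 0.5]
finger_gap: 0.7
```

Request:
servo_tool --pt "0 0 10 0 0 0 -0.4" --pt "0 0 25 0 0 0 -0.4" --pt "0 0 50 0 0 0 -0.4" --pt "0 0 80 0 0 0 -0.4" --pt "0 0 105 0 0 0 -0.4" --pt "-20 0 120 0 0 0 -0.4" --pt "-35 0 120 0 0 0 -0.4" --pt "-40 0 120 0 0 0 -0.4"

```text
time_s: 11.22
tcp_pos: [0.4194, 0.2886, 0.2236]
orientation: [-0.0, 0.995, 0.098, 0.0]
force: [-0.8, 0.7, -0.8]
finger_gap: 0.701
```

```bash
python3 -c "
from h import *
look('w8',['gate','glass_bay','tumbler']); s=read_state(); print(s['tcp_pos'],s['force'],s['finger_gap'])
p,d=eyes.snapshot('side');cv2.imwrite('pics/s8.png',cv2.resize(p[160:300,220:400],None,fx=4,fy=4))
"
```

```text
11.2167 [0.4194 0.2886 0.2236] [-5.000e-04  9.952e-01  9.770e-02  3.000e-04] [-0.8  0.7 -0.8]
gate box 0.87 [0.4731 0.2773 0.08  ]
gate spot 0.58 [0.4627 0.2866 0.0232]
glass_bay box 0.72 [0.5175 0.267  0.0126]
glass_bay box 0.34 [0.4728 0.2764 0.0802]
tumbler box 0.67 [0.5461 0.224  0.0443]
tumbler box 0.65 [0.4604 0.4097 0.0463]
tumbler spot 0.98 [0.5384 0.235  0.0049]
tumbler spot 0.74 [0.4628 0.3939 0.0011]
[0.42191705 0.28793318 0.22143447] [-0.87881231  0.31287533 -0.17631687] 0.6980103410706682
```

View pics/w8.png

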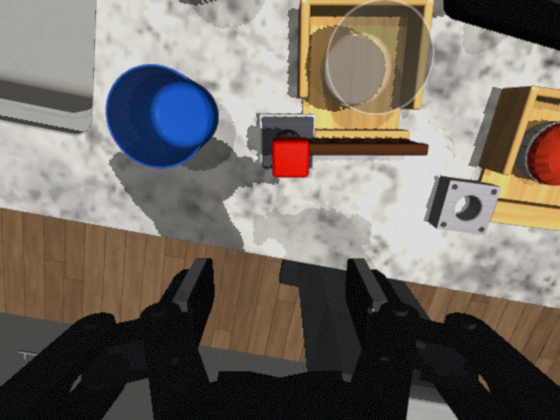

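View pics/s8.png

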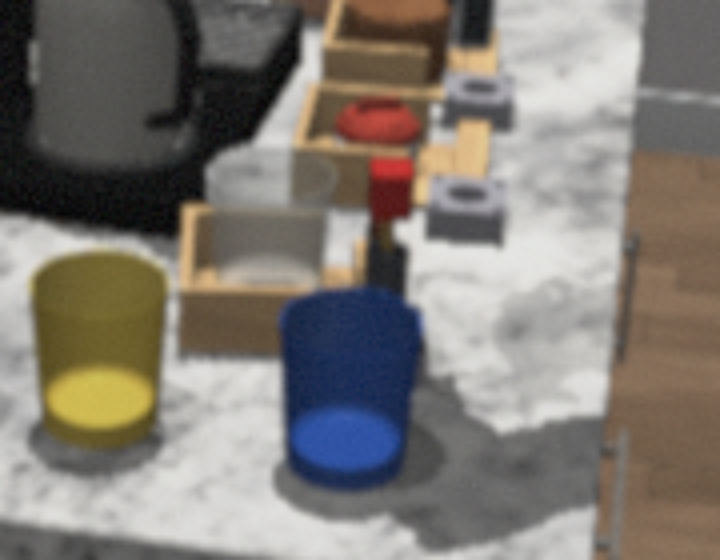

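Run:
```python
from h import *
P,im,ok=cloud("w8")
v,u=np.mgrid[:420,:560]
b,g,r=im[...,0],im[...,1],im[...,2]
q=P[ok&(r>2.2*g)&(r>60)&(u>260)&(u<320)&(v>130)&(v<185)]; k=q[q[:,2]>np.percentile(q[:,2],50)-.006]; print("knob",np.median(k[:,2]),rect(k))
q=P[ok&(u>315)&(u<430)&(v>135)&(v<165)&(P[...,2]>.074)&(P[...,2]<.092)]; A=np.polyfit(q[:,1],q[:,2],1); print("gate",rect(q),q[:,2].mean(),"tilt",A[0])
q=P[ok&(u>=256)&(u<315)&(v>112)&(v<135)]; print("foot/block z",np.percentile(q[:,2],[10,30,50,70,90]).round(4))
s=P[ok&(u>318)&(u<412)&(v>120)&(v<140)&(abs(P[...,2]-.024)<.005)]; print("sill",len(s),rect(s))
```

```text
knob 0.13583153447581908 (array([459.1, 286.7]), array([25.3, 25.6]), 11.95)
gate (array([472.2, 217.7]), array([10.4, 94.5]), 11.21) 0.07970166764490418 tilt 0.002511914488276992
foot/block z [0.002  0.0285 0.0298 0.0304 0.0314]
sill 724 (array([481.7, 213.4]), array([ 7.8, 89.6]), 10.53)
```

All matches the seated pose: knob top 0.136 (as at the start), axis (0.459, 0.287), yaw ≈11°, level. The tumbler has not moved. Handing in.

```bash
python3 -c "
from cell import env
print(env.job_done())"
```

```text
the job is handed in; nothing more can be done
None
```

The gate now stands closed across the front of the glass tumbler's bay with its hinge pin home. I handed the job in at about 11 s with the gripper clear of everything. I pulled the pin up by the red knob, lifted the gate off the salt-box bay, carried it over level and lowered it into the socket. I then pushed the knob down the last 20 mm and let go.

The last checks, from the wrist camera after letting go:
- **Pin:** the knob top is at 0.1358 m; it must be 0.136 m with the pin home, and it read the same before I touched it.
- **Position:** the hinge axis is at (0.459, 0.287) m, against a measured socket centre of (0.4587, 0.2867) m.
- **Angle:** the gate's yaw is 11.2°, against 10.5–11.4° for the sill and socket block across all the measurements.
- **Level:** the gate top is at 0.080 m, flat to within 3 mm per metre.
- **Tumbler:** the glass is standing in its bay, and its position changed by no more than the detection error of a few millimetres. The blue and yellow look-alikes were not touched.

No check failed. The wrist and top cameras differed by about 1 mm on the socket centre, so I aimed between them.

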